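Torque the hub nut until the wrench breaks over

ROBOT

A 6-joint arm with a two-finger parallel gripper is mounted at the origin on the work surface. World frame = base frame: x ahead of the robot, y to its left, z up, the work surface at z = 0. Lengths are in mm, angles in rad, forces in N, time in s.
With the tool pointing down it reaches from about 350 to 975 mm from the base axis. Payload 7.1 kg.
Tool frame: the origin (TCP) lies at the very end of the fingers, on their centre line; the grasp point (between the pads) lies 19 mm behind it (ctrl.pinch_z is the distance from the TCP to the grasp point, in mm); z points along the fingers, y is the direction in which the jaws open and shut (so a half turn about z gives the same grasp; the last joint's range is limited). The gripper opens to 88 mm and grips with 3 to 60 N. Pads are 20 mm wide; open, the fingers measure 115 mm over their backs; the gripper's body (75 mm by 178 mm) begins 61 mm behind the grasp point.
Start: joints at [1.087, 0.423, 1.63, -0, 1.089, -0.019], TCP at [280.12, 558.693, 222.675] pointing down, gripper open.
Joint ranges: [-3, 3], [-0.9, 2.11], [0.09, 2.58], [-1.31, 4.45], [0.11, 2.69], [-2.54, 2.54]. Speed limits (rad/s): [2.39, 2.39, 3.01, 3.14, 3.14, 3.14].

INTERFACE

Orientations are given as a rotation vector (axis times angle).
In Python, from workcell import ctrl gives the robot as it stands.
- The arm moves only by the shell command python3 -m inch 'ROWS' [OPENING]. ROWS is JSON, a list of rows, each an object with "xyz": the shift along the tool's x, y, z in cm, a list of three; "spin": the turn about the tool's z in degrees. A call has 1 to 20 rows; each row is the pose to reach, as a shift and turn from the pose measured when the call began, along the tool's axes at that moment; what a row does not reach only later rows make up. A row lasts 1/10 s, in which the tool goes at most 50 mm and 8.59 degrees, less where a joint would pass 70% of its speed; a pose out of reach is approached as far as the arm can. A call with a gripper value outside its range is refused whole. OPENING is the closure, from 0 (fully open) to 1 (shut), set as the call begins (- or left out, the last holds). The fingers move at their own pace and stop on an object; the grip force is fixed at half the most. Time passes only in rows, so rows that repeat a pose let the fingers close. It gives the time, the measured TCP pose, the force and the opening at its end, in the units of the state.
- ctrl.get_obs(): the state, without advancing time (a new reading comes with each control period).
- ctrl.get_image(name): name is "side" or "top" or "wrist"; returns the picture (384x512x3 uint8, red, green, blue); there is no depth.
- ctrl.camera_info(name): a dict with "camera_matrix" (3x3 intrinsics, pixels), "k1" (the pictures are not rectified: a ray, as slopes to the right and down, at radius r is drawn at 1 + k1 r^2 times it, then the intrinsics apply), "R" (3x3) and "t" (3): a world point X has camera coordinates R X + t; the wrist camera has in their place "hand_eye" (4x4, takes a point from camera to tool coordinates, whose origin is the TCP and whose axes are the flange's). Camera axes: x right, y down, z forward; pixel columns grow to the right and rows downward; lengths in mm; the calibration is good to about 2 mm. A picture is of the moment at which its call begins: read the wrist's pose just before it. camera_info takes no time and is no camera call.
- ctrl.close_job(): hands the job in, once; it reports no verdict.
The state is a dict: "t": time; "qpos": joint angles; "qvel": joint speeds; "joint_torque": joint torques, N m; "ee_pos": TCP position; "orientation": TCP orientation; "ft_force": force on the tool from outside, world axes, zero at the start; "moment": the same for the moment, N m; "width": finger opening in mm.
Only numpy, scipy, OpenCV 4.12 (cv2) and the standard library are available. Lean on these libraries where they do the work, as an engineer would, in place of code of your own. Each camera call takes 0.05 s, during which the arm holds its last target. There are 200 camera calls.

TASK

The slotted nut of this wheel hub is only hand tight. Take the torque wrench from its case by the grip, set the four lugs of its socket fully down into the nut's four slots without forcing them, and pull the handle clockwise until its hinge breaks over; stop there, well before the hinge reaches its stop. Then ease the handle back until it is straight without loosening the nut, lift the wrench freely off and lay it back in its two saddles as it was, leaving the piston and the jar on the bench alone.

Things in the scene. Friction and masses are not known exactly. Their poses are not given: they have to be found in the camera images.
- nut_top (a point): centre of the top face of the steel slotted hub nut, 68 mm across, 18 mm high, axis upright, top 118 mm above the bench. Its four slots, 12.5 mm wide, 10 mm deep from the rim inwards (floor at 24 mm radius), open at the top, lie along this point's +x, -x, +y, -y, so the socket fits in four directions 90 degrees apart. The point turns with the nut
- nut (a joint): how far the nut is screwed on, rad; grows clockwise seen from above; starts anywhere from 0 to 0.5. Takes about 1.2 N m to keep turning at first (less is felt when the pull pauses), more and more as the bearing beds in; stays where left; more than about 0.5 N m anticlockwise unscrews it. At what angle it is tight is not known: only the wrench tells
- wrench: torque wrench with its socket; origin on the socket's axis, centre of the flat shoulder (66 mm across) that lies on the nut when home; x along the wrench to the grip, z up. Below the shoulder four lugs along x, -x, y, -y: 9.5 mm wide, 26 to 32.5 mm from the axis, 11 mm long, the last 3 mm tapering to 5 mm. Over it socket and head rise 44 mm
- grip (a point): middle of the wrench's black rubber grip, a bar 26 mm wide, 24 mm high, 140 mm long along this point's x, z up; 165 mm from the socket's axis and 31 mm above its shoulder when the wrench is straight. The steel tube between is 20 mm wide. Wrench: 282 mm from axis to end, 0.67 kg, centre of mass about 65 mm from here towards the head
- handle (a joint): break-over hinge of the wrench, pivot 12 mm from the socket's axis, rad, 0 straight. A preloaded spring holds it straight until the clockwise moment at the pivot is about 1.8 N m (12 N sideways at the grip's middle, or less with a twisting grip); then it gives clockwise while the moment falls off, as far as the stop at 0.30. Springs straight when the force is taken away
- case_rest (a point): fixed point of the open black case (350 x 104 mm, rim 26 mm): where the wrench's origin lies at rest, 29 mm above the bench, the wrench pointing along this -x. It lies on two grey U-shaped saddles, 16 mm thick, 75 and 236 mm from the socket's axis, seats 51 and 48 mm above the bench, flared cheeks 12 mm higher and 2.5 mm clear each side; free between them
- hub: wheel hub with brake disc on a stub axle, fixed upright on the bench, origin under it on the nut's axis. Brake disc 244 mm across, top at 44 mm; hat 150 mm across, top at 81 mm; five wheel studs 56 mm from the axis, up to 109 mm high; the nut sits in the middle
- piston: loose aluminium piston standing on the bench, 77 mm across, 60 mm high, origin under it; to be left alone
- paste_jar: loose white jar, 54 mm across, 58 mm high, origin under it; to be left alone

How it is judged:
By the outcome, as a careful person would: the job done as asked, in the order asked, and still so for the second after the job is handed in, with the robot touching nothing.
It also fails if it takes over 72 s, if anything falls off the work surface, if the arm or the gripper's body presses on something with over 40 N, if the wrist force passes 120 N, or if a joint passes its speed limit or range.

## Working session

There is one attempt and no reset: what is moved stays moved. The work goes in short steps, Python scripts to look and compute and a shell command to move; the robot and the scene stay as the last step left them, time stands still between calls to the robot, and variables do not carry over. Pictures are saved under pics/ and viewed, about 8 in all and at most 12, crops included, and the job is handed in when it is done.

```bash
ls; mkdir -p pics
python3 - <<'E'
from workcell import ctrl
import cv2,numpy as np
np.set_printoptions(precision=4,suppress=True)
o=ctrl.get_obs();print(o)
for n in("top","side","wrist"):
    print(n,ctrl.camera_info(n))
a=ctrl.get_image("top");b=ctrl.get_image("side")
np.save("top0.npy",a);np.save("side0.npy",b)
cv2.imwrite("pics/a.png",cv2.resize(a[:,:,::-1],(800,600)));cv2.imwrite("pics/b.png",cv2.resize(b[:,:,::-1],(800,600)))
E
```

```text
pics
{'t': 0.0, 'qpos': array([ 1.087 ,  0.4238,  1.6307, -0.    ,  1.0886, -0.019 ]), 'qvel': array([-0.0012, -0.0008, -0.0025,  0.0007, -0.0009,  0.    ]), 'joint_torque': array([ -0.0028, -54.4636, -27.3654,   0.0641,   0.0232,  -0.0002]), 'ee_pos': array([279.8625, 558.2067, 221.898 ]), 'orientation': array([-0.7234, -3.0568,  0.0024]), 'ft_force': array([-0.8546,  0.0498,  0.3884]), 'moment': array([ 0.0178,  0.0364, -0.0295]), 'width': 87.88974536761972}
top {'camera_matrix': array([[458.4426,   0.    , 252.7568],
       [  0.    , 458.4426, 185.4008],
       [  0.    ,   0.    ,   1.    ]]), 'k1': 0.04930480385307372, 'R': array([[ 0.0022, -1.    , -0.0024],
       [-0.9825, -0.0017, -0.1863],
       [ 0.1863,  0.0028, -0.9825]]), 't': array([  19.1657,  581.3253, 1067.3291])}
side {'camera_matrix': array([[458.8396,   0.    , 254.0416],
       [  0.    , 458.8396, 191.3472],
       [  0.    ,   0.    ,   1.    ]]), 'k1': -0.0376504154004823, 'R': array([[ 0.9917, -0.1281, -0.0087],
       [-0.0848, -0.6023, -0.7938],
       [ 0.0964,  0.788 , -0.6081]]), 't': array([-545.6796,  145.2763, 1299.774 ])}
wrist {'camera_matrix': array([[344.2102,   0.    , 250.3642],
       [  0.    , 344.2102, 189.9007],
       [  0.    ,   0.    ,   1.    ]]), 'k1': -0.09568051531367017, 'hand_eye': array([[  -0.0011,   -0.952 ,   -0.306 ,   84.9834],
       [   1.    ,   -0.0009,   -0.0006,    1.0227],
       [   0.0002,   -0.306 ,    0.952 , -161.2086],
       [   0.    ,    0.    ,    0.    ,    1.    ]])}
```

View pics/a.png

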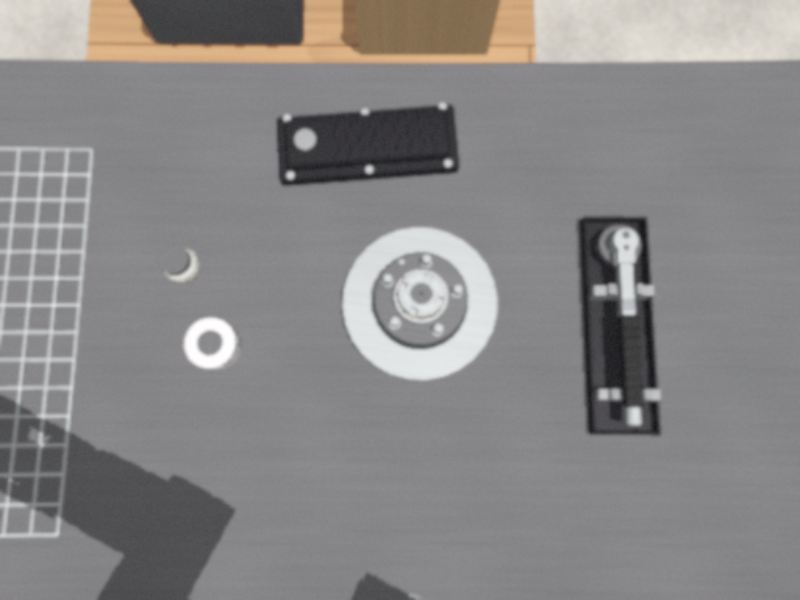

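View pics/b.png

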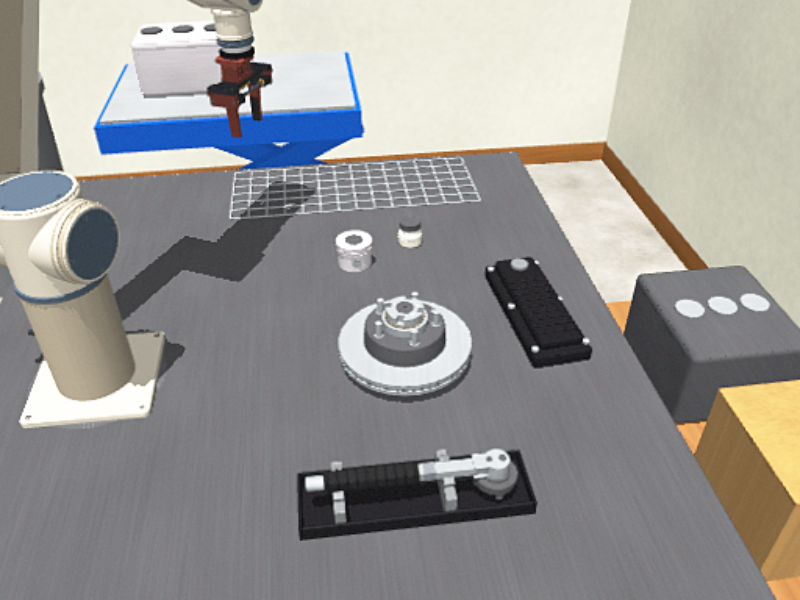

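The top view shows the wrench head at (623,243), its grip around (632,345), the nut at (422,293), the piston at (210,343) and the jar at (181,265). The side view agrees, and shows the wrench lying in its saddles with the head away from the robot.

```bash
cat > h.py <<'E'
from workcell import ctrl
import numpy as np, cv2
from scipy.spatial.transform import Rotation as Ro
np.set_printoptions(precision=2,suppress=True)
def cam(n,o=None):
    c=ctrl.camera_info(n);K=c['camera_matrix'];k=c['k1']
    if n=='wrist':
        H=c['hand_eye'];Rt=Ro.from_rotvec(o['orientation']).as_matrix()
        R=(Rt@H[:3,:3]).T;C=o['ee_pos']+Rt@H[:3,3];t=-R@C
    else: R,t=c['R'],c['t']
    return K,k,R,t
def ray(cm,uv):
    K,k,R,t=cm
    d=np.array([(uv[0]-K[0,2])/K[0,0],(uv[1]-K[1,2])/K[1,1]]);s=d.copy()
    for _ in range(20): s=d/(1+k*(s@s))
    return -R.T@t, R.T@np.r_[s,1]
def onz(cm,uv,z):
    C,d=ray(cm,uv);return C+d*(z-C[2])/d[2]
def proj(cm,X):
    K,k,R,t=cm;p=R@np.asarray(X,float)+t;s=p[:2]/p[2];s=s*(1+k*(s@s));return K[:2,:2]@s+K[:2,2]
def rel(o,P):  # tool-frame shift in cm to bring TCP to P
    return Ro.from_rotvec(o['orientation']).as_matrix().T@(np.asarray(P)-o['ee_pos'])/10
def yaw(o): # world angle of tool x, deg
    R=Ro.from_rotvec(o['orientation']).as_matrix();return np.degrees(np.arctan2(R[1,0],R[0,0]))
E
python3 - <<'E'
from h import *
c=cam('top');o=ctrl.get_obs()
s=lambda u,v:((u+.5)*.64-.5,(v+.5)*.64-.5)
for n,u,v,z in [('head',626,240,73),('gripend',634,408,60),('tube',628,305,60),('nut',422,293,118),('disc',420,303,44),('piston',210,343,60),('jar',181,265,58)]:
    print(n,onz(c,s(u,v),z))
print(yaw(o));
E
```

```text
head [ 657.32 -337.59   73.  ]
gripend [ 400.63 -338.4    60.  ]
tube [ 557.28 -339.03   60.  ]
nut [564.79 -19.39 118.  ]
disc [562.47 -18.77  44.  ]
piston [497.05 303.99  60.  ]
jar [619.87 355.87  58.  ]
153.37069550855216
```

Run:
```python
from h import *
o=ctrl.get_obs();print(rel(o,[562,-19,255]),yaw(o))
```

```text
[-51.09 -38.96  -3.25] 153.37069550855216
```

```bash
python3 -m inch '[{"xyz":[-2,-1.5,-1],"spin":8},{"xyz":[-5,-4,-2],"spin":16},{"xyz":[-8,-6,-3],"spin":24},{"xyz":[-11,-8.5,-3],"spin":32},{"xyz":[-14,-11,-3],"spin":40},{"xyz":[-17,-13,-3],"spin":48},{"xyz":[-20,-15,-3],"spin":56},{"xyz":[-23,-17.5,-3],"spin":64},{"xyz":[-26,-20,-3],"spin":72},{"xyz":[-29,-22,-3],"spin":80},{"xyz":[-32,-24,-3],"spin":88},{"xyz":[-35,-26.5,-3],"spin":96},{"xyz":[-38,-29,-3],"spin":104},{"xyz":[-41,-31,-3],"spin":112},{"xyz":[-44,-33.5,-3],"spin":120},{"xyz":[-47,-36,-3],"spin":128},{"xyz":[-49.5,-38,-3],"spin":136},{"xyz":[-51,-39,-3],"spin":144},{"xyz":[-51,-39,-3],"spin":152},{"xyz":[-51,-39,-3],"spin":153}]'
python3 - <<'E'
from h import *
o=ctrl.get_obs();a=ctrl.get_image('wrist');np.save('w1.npy',a);np.save('w1o.npy',o,allow_pickle=True)
print(o['qpos'],o['qvel'],o['ee_pos'],yaw(o));cv2.imwrite('pics/c.png',cv2.resize(a[:,:,::-1],(800,600)))
E
```

```text
t: 2.1
ee_pos: [560.9, -19.6, 252.0]
orientation: [3.141, 0.005, -0.002]
ft_force: [-0.1, 0.0, -0.2]
width: 87.6
[-0.06  0.3   1.75 -0.    1.1   1.51] [ 0.02 -0.01  0.01  0.   -0.    0.05] [560.86 -19.57 252.01] 0.18600485019398674
```

View pics/c.png

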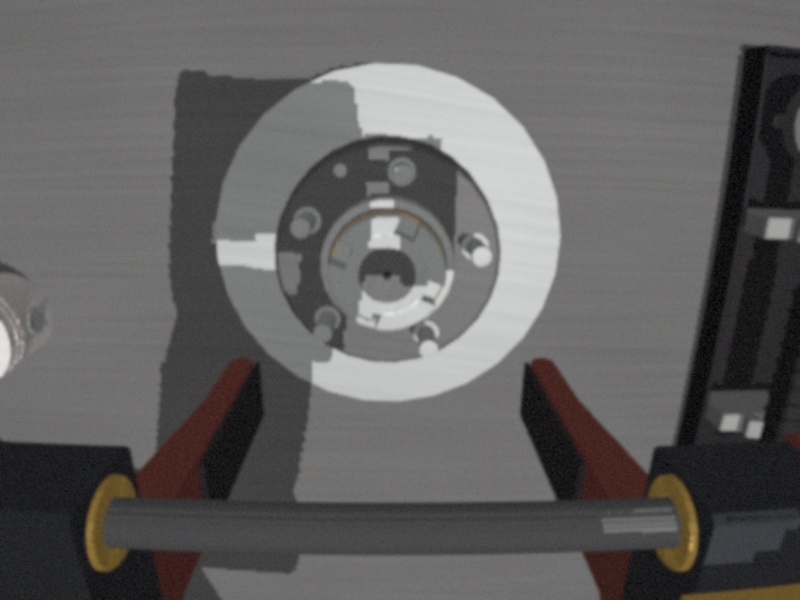

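The wrist view shows the nut centred near (388,275) with slots at about (407,230), (340,257), (433,292) and (372,320). I'll rectify it onto the z=118 plane to read them off more accurately.

Run:
```python
from h import *
o=np.load('w1o.npy',allow_pickle=True).item();a=np.load('w1.npy');c=cam('wrist',o)
# ortho map 7px/mm centre (565,-19) z=118 ; image right=-y, up=+x
S=6;N=560
m=np.array([[proj(c,[565-(v-N/2)/S,-19-(u-N/2)/S,118]) for u in range(N)] for v in range(N)],np.float32)
r=cv2.remap(a,m[...,0],m[...,1],cv2.INTER_CUBIC)[:,:,::-1]
g=cv2.cvtColor(r,cv2.COLOR_BGR2GRAY);g=cv2.createCLAHE(4,(4,4)).apply(g)
cv2.imwrite('pics/d.png',g)
```

```text
(no output)
```

View pics/d.png

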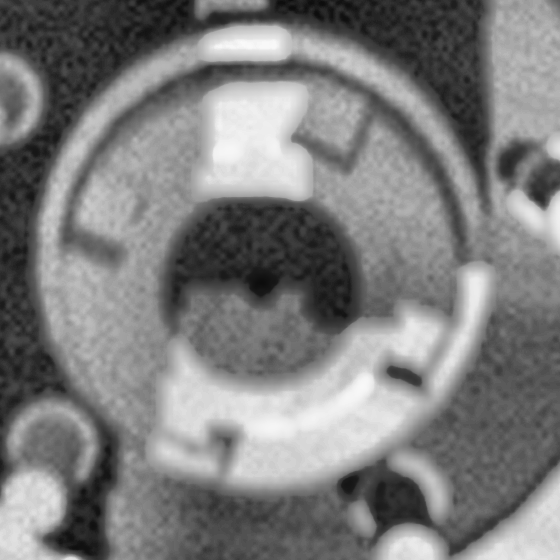

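Slots read about 22° clockwise from the grid, with the centre near (268,272) at 6 px/mm, so about (566,-17). The gripper's shadow blurs this, so I'll take one more look from 110 mm to the left.

```bash
python3 -m inch '[{"xyz":[0,-4,0],"spin":0},{"xyz":[0,-8,0],"spin":0},{"xyz":[0,-11,0],"spin":0},{"xyz":[0,-11,0],"spin":0},{"xyz":[0,-11,0],"spin":0}]'
python3 - <<'E'
from h import *
o=ctrl.get_obs();a=ctrl.get_image('wrist');np.save('w2.npy',a);np.save('w2o.npy',o,allow_pickle=True)
c=cam('wrist',o);print(o['qvel'])
S=6;N=560
m=np.array([[proj(c,[566-(v-N/2)/S,-17-(u-N/2)/S,118]) for u in range(N)] for v in range(N)],np.float32)
r=cv2.remap(a,m[...,0],m[...,1],cv2.INTER_CUBIC)[:,:,::-1]
g=cv2.cvtColor(r,cv2.COLOR_BGR2GRAY);g=cv2.createCLAHE(2,(3,3)).apply(g)
cv2.imwrite('pics/e.png',g)
E
```

```text
t: 2.65
ee_pos: [559.5, 91.6, 251.8]
orientation: [3.14, 0.018, -0.003]
ft_force: [-0.1, 0.6, -0.4]
width: 88.1
[-0.03 -0.    0.   -0.    0.    0.01]
```

View pics/e.png

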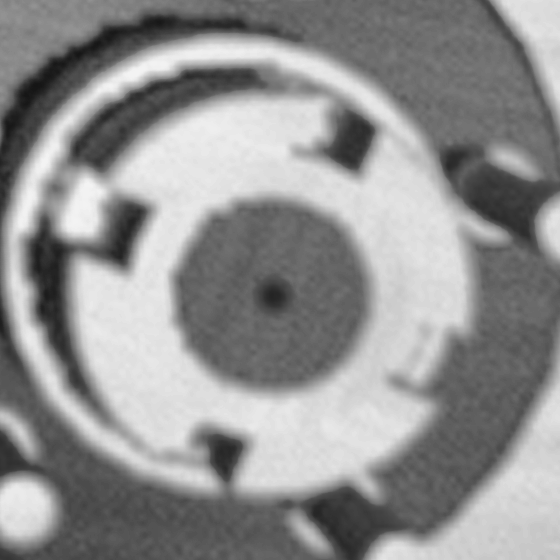

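Clear view: the nut centre is at (272,295), which maps to about (563.3,-15.9). The slot walls put the slots at world angles of -22.8° plus multiples of 90°. Next I'll go over the wrench.

```bash
python3 -m inch '[{"xyz":[0,3,0],"spin":0},{"xyz":[0,8,0],"spin":0},{"xyz":[0,13,0],"spin":0},{"xyz":[-1,18,0],"spin":0},{"xyz":[-1,23,0],"spin":0},{"xyz":[-2,28,1],"spin":0},{"xyz":[-2,33,2],"spin":0},{"xyz":[-3,38,3],"spin":0},{"xyz":[-3,42,4],"spin":0},{"xyz":[-3,43,5],"spin":0},{"xyz":[-3,43,5],"spin":0},{"xyz":[-3,43,5],"spin":0},{"xyz":[-3,43,5],"spin":0}]'
python3 - <<'E'
from h import *
o=ctrl.get_obs();a=ctrl.get_image('wrist');np.save('w3.npy',a);np.save('w3o.npy',o,allow_pickle=True)
c=cam('wrist',o);print(o['qvel'],o['qpos'],yaw(o))
# ortho z=60: 2.2px/mm, centre (560,-338)
S=2.5;W,H=400,600
m=np.array([[proj(c,[590-(v-H/2)/S,-338-(u-W/2)/S,60]) for u in range(W)] for v in range(H)],np.float32)
r=cv2.remap(a,m[...,0],m[...,1],cv2.INTER_CUBIC)[:,:,::-1]
cv2.imwrite('pics/f.png',np.minimum(r*1.5,255))
E
```

```text
t: 4.0
ee_pos: [533.8, -338.3, 203.1]
orientation: [3.14, 0.017, -0.003]
ft_force: [-0.8, -0.1, 0.0]
width: 88.3
[ 0.01 -0.01 -0.   -0.   -0.   -0.  ] [-0.58  0.46  1.63 -0.    1.06  0.98] 0.6296344260792119[ WARN:0@5.192] global loadsave.cpp:1063 imwrite_ Unsupported depth image for selected encoder is fallbacked to CV_8U.
```

View pics/f.png

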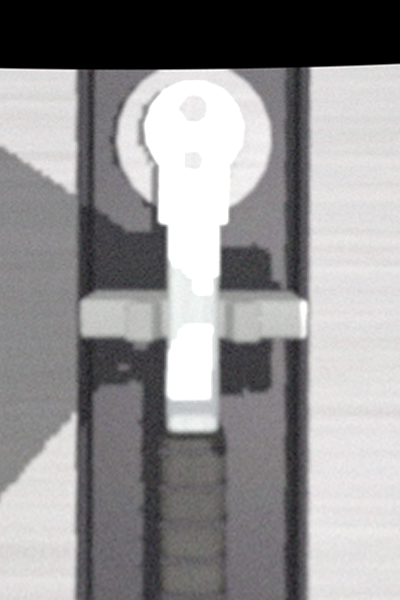

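The wrench axis is at y≈-335.3 (tube and grip at u≈193), running along world x. The head axis is at x≈657.5, and the black rubber starts at x≈537. I'll grasp at x≈522.

```bash
python3 -m inch '[{"xyz":[-1.1,-0.3,4],"spin":0.6},{"xyz":[-1.1,-0.3,8],"spin":0.6},{"xyz":[-1.1,-0.3,12],"spin":0.6},{"xyz":[-1.1,-0.3,15],"spin":0.6},{"xyz":[-1.1,-0.3,16.1],"spin":0.6},{"xyz":[-1.1,-0.3,16.1],"spin":0.6},{"xyz":[-1.1,-0.3,16.1],"spin":0.6}]' 0
python3 -m inch '[{"xyz":[0,0,0],"spin":0},{"xyz":[0,0,0],"spin":0},{"xyz":[0,0,0],"spin":0},{"xyz":[0,0,0],"spin":0},{"xyz":[0,0,0],"spin":0},{"xyz":[0,0,0],"spin":0},{"xyz":[0,0,0],"spin":0},{"xyz":[0,0,0],"spin":0}]' 1
python3 - <<'E'
from h import *
o=ctrl.get_obs();print(o['ee_pos'],yaw(o),o['width'],o['ft_force'],o['moment'],o['orientation'])
np.save('grasp.npy',o,allow_pickle=True)
E
```

```text
t: 4.75
ee_pos: [524.0, -335.7, 43.8]
orientation: [3.139, 0.003, 0.001]
ft_force: [0.4, -0.8, 0.3]
width: 87.7
t: 5.55
ee_pos: [523.9, -335.7, 43.7]
orientation: [3.139, 0.003, 0.0]
ft_force: [0.4, -0.3, 0.7]
width: 27.3
[ 523.93 -335.7    43.71] 0.09617540395475833 27.30013600994781 [ 0.36 -0.32  0.74] [ 0.06  0.11 -0.01] [3.14 0.   0.  ]
```

```bash
python3 -m inch '[{"xyz":[0,0,-0.3],"spin":0},{"xyz":[0,0,-1],"spin":0},{"xyz":[0,0,-2],"spin":0},{"xyz":[0,0,-3.5],"spin":0},{"xyz":[0,0,-5.5],"spin":0},{"xyz":[0,0,-8],"spin":0},{"xyz":[0,0,-11],"spin":0},{"xyz":[0,0,-14],"spin":0},{"xyz":[0,0,-16],"spin":0},{"xyz":[0,0,-16],"spin":0},{"xyz":[0,0,-16],"spin":0},{"xyz":[0,0,-16],"spin":0}]'
python3 - <<'E'
from h import *
o=ctrl.get_obs();print(o['ee_pos'],yaw(o),o['width'],o['ft_force'],o['moment'],o['orientation'],o['qvel'])
a=ctrl.get_image('side');b=ctrl.get_image('wrist');np.save('s2.npy',a)
c=cam('side');
p=[proj(c,q) for q in ([657.5,-335.7,170],[523,-335.7,220],[380,-335.7,220])];print(p)
w=cv2.resize(a[200:330,170:400][:,:,::-1],(800,452));
cv2.imwrite('pics/g.png',np.vstack([w,]))
E
```

```text
t: 6.75
ee_pos: [522.9, -334.6, 202.4]
orientation: [3.14, 0.003, -0.003]
ft_force: [-0.0, 0.0, -6.6]
width: 26.0
[ 522.86 -334.57  202.37] 0.09825889770882142 25.97566729721919 [-0.04  0.01 -6.56] [-0.05  0.42  0.01] [ 3.14  0.   -0.  ] [-0.    0.01  0.    0.   -0.    0.  ]
[array([322.1, 263.5]), array([260.82, 253.24]), array([191.65, 260.02])]
```

View pics/g.png

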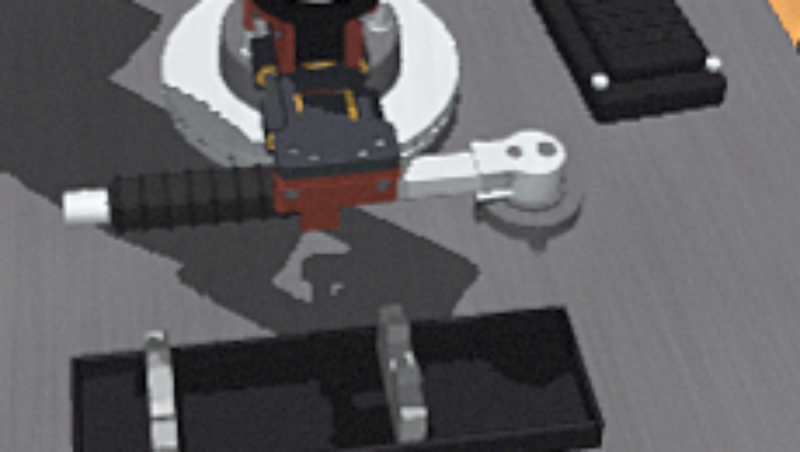

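The wrench is held level, and the case below is clear. The head is at (537,150) in the crop and the end cap at (85,207). I'll carry it to a hover over the nut with the handle pointing along 247°.

```bash
python3 -m inch '[{"xyz":[0,-0.5,0],"spin":-2},{"xyz":[0,-1.5,0],"spin":-6},{"xyz":[0,-3,0],"spin":-11},{"xyz":[0,-5,0],"spin":-16},{"xyz":[-0.5,-7,0],"spin":-21},{"xyz":[-0.5,-9,0],"spin":-27},{"xyz":[-0.5,-11,0.5],"spin":-33},{"xyz":[-0.5,-13,1],"spin":-39},{"xyz":[-1,-15,1.5],"spin":-45},{"xyz":[-1,-16.5,2],"spin":-51},{"xyz":[-1.1,-18,2.5],"spin":-57},{"xyz":[-1.15,-19,3],"spin":-62},{"xyz":[-1.15,-19.5,3.5],"spin":-66},{"xyz":[-1.15,-19.5,3.5],"spin":-67.1},{"xyz":[-1.15,-19.5,3.5],"spin":-67.1},{"xyz":[-1.15,-19.5,3.5],"spin":-67.1},{"xyz":[-1.15,-19.5,3.5],"spin":-67.1}]'
python3 - <<'E'
from h import *
# level check from side image s2
c=cam('side')
for uv in([194.4,259.5],[296.5,249.5]):
    C,d=ray(c,uv);s=(-335-C[1])/d[1];print(C+s*d)
o=ctrl.get_obs();print(o['ee_pos'],yaw(o),o['width'],o['ft_force'],o['moment'],o['qpos'])
y=np.radians(yaw(o));print('err to target',np.array([563.3,-15.9])-(o['ee_pos'][:2]+134*np.array([np.cos(y),np.sin(y)])))
b=ctrl.get_image('wrist');t=ctrl.get_image('top');np.save('w4.npy',b)
b=cv2.resize(b[:,:,::-1],(400,300));t=cv2.resize(t[140:240,210:343][:,:,::-1],(400,300))
cv2.imwrite('pics/i.png',np.hstack([b,t]))
E
```

```text
t: 8.55
ee_pos: [511.3, -140.1, 167.2]
orientation: [2.617, 1.737, -0.003]
ft_force: [-1.0, -0.0, -6.5]
width: 26.0
[ 385.63 -335.    220.01]
[ 598.54 -335.    219.89]
[ 511.33 -140.11  167.15] 67.13591989887713 25.951279901713438 [-1.01 -0.01 -6.47] [-0.32  0.19  0.02] [-0.29  0.36  1.88 -0.    0.9   0.11]
err to target [-0.1   0.74]
```

View pics/i.png

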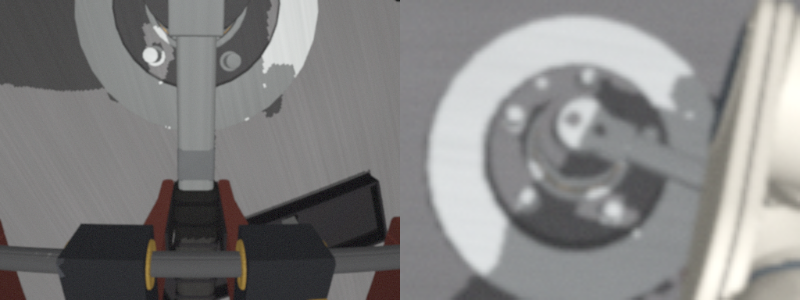

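Left: the handle points straight at the nut between the fingers. Right: the head, at crop (583,123), is over the nut. I'll check it numerically.

Run:
```python
from h import *
c=cam('top');o=ctrl.get_obs()
for u,v in((583,123),(587,125)):
    print(onz(c,(210+(u-400)*133/400,140+v/3),o['ee_pos'][2]+29.3))
print('expected',proj(c,[563.3,-15.9,196.5]),'->',[(proj(c,[563.3,-15.9,196.5])-[210,140])*[400/133,3]+[400,0]])
# nut measured from initial top image: disc & nut bright circle
a=np.load('top0.npy').astype(np.uint8)
m=cv2.inRange(a,(170,170,170),(255,255,255));n,l,st,ce=cv2.connectedComponentsWithStats(m)
for i in range(1,n):
    if st[i,4]>3000:
        k,_=cv2.findContours((l==i).astype(np.uint8),0,1);e=cv2.fitEllipse(max(k,key=len));print(e,onz(c,e[0],44))
```

```text
[564.05 -18.72 196.38]
[562.6  -21.56 196.38]
expected [269.53 181.33] -> [array([579.03, 123.99])]
((424.9106140136719, 19.246694564819336), (42.56565856933594, 229.88217163085938), 89.7501220703125) [1026.14 -428.7    44.  ]
((268.565673828125, 193.82884216308594), (97.48043823242188, 98.62875366210938), 104.4101791381836) [562.25 -18.63  44.  ]
```

```bash
python3 -m inch '[{"xyz":[0.07,0,0.5],"spin":0},{"xyz":[0.07,0,1],"spin":0},{"xyz":[0.07,0,1.5],"spin":0},{"xyz":[0.07,0,2],"spin":0},{"xyz":[0.07,0,2],"spin":0},{"xyz":[0.07,0,2],"spin":0}]'
python3 -m inch '[{"xyz":[0,0,0.15],"spin":0},{"xyz":[0,0,0.3],"spin":0},{"xyz":[0,0,0.45],"spin":0},{"xyz":[0,0,0.6],"spin":0},{"xyz":[0,0,0.6],"spin":0}]'
python3 -c "
from h import *
o=ctrl.get_obs();print(o['ee_pos'],yaw(o),o['ft_force'],o['moment'])
y=np.radians(yaw(o));print(np.array([563.3,-15.9])-(o['ee_pos'][:2]+134*np.array([np.cos(y),np.sin(y)])))"
```

```text
t: 9.25
ee_pos: [511.4, -139.4, 146.8]
orientation: [-2.617, -1.737, 0.004]
ft_force: [-0.1, -0.3, -6.9]
width: 26.0
t: 9.75
ee_pos: [511.2, -139.4, 140.6]
orientation: [-2.617, -1.737, 0.004]
ft_force: [-0.6, 0.3, -6.6]
width: 25.9
[ 511.2  -139.36  140.63] 67.15201530993453 [-0.62  0.28 -6.58] [-0.26  0.16  0.01]
[ 0.07 -0.02]
```

The lug tips are already 3 mm inside the slots with no contact force. Continuing gently.

```bash
python3 -m inch '[{"xyz":[0,0,0.1],"spin":0},{"xyz":[0,0,0.2],"spin":0},{"xyz":[0,0,0.3],"spin":0},{"xyz":[0,0,0.4],"spin":0},{"xyz":[0,0,0.4],"spin":0}]'
python3 -m inch '[{"xyz":[0,0,0.1],"spin":0},{"xyz":[0,0,0.2],"spin":0},{"xyz":[0,0,0.3],"spin":0},{"xyz":[0,0,0.35],"spin":0},{"xyz":[0,0,0.35],"spin":0}]'
python3 -c "
from h import *
o=ctrl.get_obs();print(o['ee_pos'],yaw(o),o['ft_force'],o['moment'])"
```

```text
t: 10.25
ee_pos: [511.1, -139.3, 136.5]
orientation: [-2.617, -1.737, 0.005]
ft_force: [-0.2, -0.1, -6.8]
width: 25.7
t: 10.75
ee_pos: [511.1, -139.4, 133.1]
orientation: [-2.617, -1.737, 0.004]
ft_force: [-1.1, -1.4, -4.6]
width: 25.8
[ 511.13 -139.45  133.1 ] 67.14780992748808 [-1.08 -1.42 -4.64] [-0.09  0.17  0.11]
```

```bash
python3 -m inch '[{"xyz":[0,0,0.04],"spin":0},{"xyz":[0,0,0.08],"spin":0},{"xyz":[0,0,0.1],"spin":0},{"xyz":[0,0,0.1],"spin":0}]'
python3 -c "
from h import *
o=ctrl.get_obs();print(o['ee_pos'],yaw(o),o['ft_force'],o['moment'])"
```

```text
t: 11.15
ee_pos: [511.2, -139.6, 132.4]
orientation: [-2.617, -1.737, 0.004]
ft_force: [-2.3, -3.1, 0.2]
width: 25.6
[ 511.23 -139.62  132.42] 67.14937535415889 [-2.35 -3.1   0.23] [-0.02  0.41  0.15]
```

The shoulder is seated: vertical load rose within 0.7 mm, origin height about 117.7. Now I'll pull clockwise about the nut axis.

```bash
cat >> h.py <<'E'
C0=np.array([563.3,-15.9,132.])
def rep():
    o=ctrl.get_obs();y=np.radians(yaw(o));r=o['ee_pos']-C0
    F=o['ft_force'];T=r[0]*F[1]-r[1]*F[0]
    # on-tool forces; tool cw => reaction is ccw (+)
    phi=np.degrees(np.arctan2(r[1],r[0]))%360
    print('t%.2f phi %.2f yaw %.2f rad %.1f z %.1f F'%(o['t'],phi,yaw(o),np.hypot(*r[:2]),o['ee_pos'][2]),F,'M',o['moment'],'T_F %.2f T_tot %.2f'%(T/1000,T/1000+o['moment'][2]))
E
python3 -c "from h import *;rep()"
python3 -m inch '[{"xyz":[0,-0.23,0],"spin":1},{"xyz":[0.01,-0.47,0],"spin":2},{"xyz":[0.02,-0.7,0],"spin":3},{"xyz":[0.03,-0.93,0],"spin":4}]';python3 -c "from h import *;rep()"
python3 -m inch '[{"xyz":[0,-0.23,0],"spin":1},{"xyz":[0.01,-0.47,0],"spin":2},{"xyz":[0.02,-0.7,0],"spin":3},{"xyz":[0.03,-0.93,0],"spin":4}]';python3 -c "from h import *;rep()"
```

```text
t11.15 phi 247.18 yaw 67.15 rad 134.2 z 132.4 F [-2.35 -3.1   0.23] M [-0.02  0.41  0.15] T_F -0.13 T_tot 0.02
t: 11.55
ee_pos: [504.0, -136.0, 132.8]
orientation: [2.675, 1.644, -0.001]
ft_force: [4.3, -0.3, -4.1]
width: 25.7
t11.55 phi 243.72 yaw 63.14 rad 133.9 z 132.8 F [ 4.26 -0.33 -4.07] M [-0.08 -0.65  0.72] T_F 0.53 T_tot 1.25
t: 11.95
ee_pos: [495.8, -131.5, 132.8]
orientation: [2.731, 1.547, -0.001]
ft_force: [3.4, -2.7, -4.0]
width: 25.9
t11.95 phi 239.73 yaw 59.06 rad 133.8 z 132.8 F [ 3.36 -2.66 -4.  ] M [-0.28 -0.5   0.79] T_F 0.57 T_tot 1.36
```

The nut is turning at 1.25–1.36 N m. Continuing in small steps.

```bash
for i in 1 2; do :; done
python3 -m inch '[{"xyz":[0,-0.23,0],"spin":1},{"xyz":[0.01,-0.47,0],"spin":2},{"xyz":[0.02,-0.7,0],"spin":3},{"xyz":[0.03,-0.93,0],"spin":4}]'|tail -1;python3 -c "from h import *;rep()"
python3 -m inch '[{"xyz":[0,-0.23,0],"spin":1},{"xyz":[0.01,-0.47,0],"spin":2},{"xyz":[0.02,-0.7,0],"spin":3},{"xyz":[0.03,-0.93,0],"spin":4}]'|tail -1;python3 -c "from h import *;rep()"
python3 -m inch '[{"xyz":[0,-0.23,0],"spin":1},{"xyz":[0.01,-0.47,0],"spin":2},{"xyz":[0.02,-0.7,0],"spin":3},{"xyz":[0.03,-0.93,0],"spin":4}]'|tail -1;python3 -c "from h import *;rep()"
```

```text
width: 25.8
t12.35 phi 235.69 yaw 54.98 rad 133.8 z 132.8 F [ 3.56 -2.3  -4.49] M [-0.36 -0.52  0.75] T_F 0.57 T_tot 1.31
width: 26.0
t12.75 phi 231.66 yaw 50.90 rad 133.7 z 132.8 F [ 3.23 -3.65 -4.04] M [-0.49 -0.45  0.77] T_F 0.64 T_tot 1.42
width: 25.7
t13.15 phi 227.63 yaw 46.82 rad 133.7 z 132.8 F [ 4.2  -3.66 -5.31] M [-0.51 -0.49  0.78] T_F 0.74 T_tot 1.52
```

```bash
python3 -m inch '[{"xyz":[0,-0.23,0],"spin":1},{"xyz":[0.01,-0.47,0],"spin":2},{"xyz":[0.02,-0.7,0],"spin":3}]'|tail -1;python3 -c "from h import *;rep()"
python3 -m inch '[{"xyz":[0,-0.23,0],"spin":1},{"xyz":[0.01,-0.47,0],"spin":2},{"xyz":[0.02,-0.7,0],"spin":3}]'|tail -1;python3 -c "from h import *;rep()"
```

```text
width: 25.6
t13.45 phi 224.57 yaw 43.75 rad 133.6 z 132.8 F [ 3.   -3.68 -3.94] M [-0.54 -0.43  0.75] T_F 0.63 T_tot 1.39
width: 25.8
t13.75 phi 221.51 yaw 40.68 rad 133.6 z 132.8 F [ 2.71 -4.69 -4.75] M [-0.64 -0.42  0.79] T_F 0.71 T_tot 1.50
```

```bash
python3 -m inch '[{"xyz":[0,-0.23,0],"spin":1},{"xyz":[0.01,-0.47,0],"spin":2},{"xyz":[0.02,-0.7,0],"spin":3}]'|tail -1;python3 -c "from h import *;rep()"
python3 -m inch '[{"xyz":[0,-0.23,0],"spin":1},{"xyz":[0.01,-0.47,0],"spin":2},{"xyz":[0.02,-0.7,0],"spin":3}]'|tail -1;python3 -c "from h import *;rep()"
python3 -m inch '[{"xyz":[0,-0.23,0],"spin":1},{"xyz":[0.01,-0.47,0],"spin":2},{"xyz":[0.02,-0.7,0],"spin":3}]'|tail -1;python3 -c "from h import *;rep()"
```

```text
width: 25.7
t14.05 phi 218.49 yaw 37.61 rad 133.6 z 132.8 F [ 3.74 -4.02 -5.17] M [-0.62 -0.43  0.86] T_F 0.73 T_tot 1.60
width: 26.0
t14.35 phi 215.46 yaw 34.54 rad 133.5 z 132.8 F [ 3.07 -4.49 -4.38] M [-0.66 -0.4   0.9 ] T_F 0.73 T_tot 1.63
width: 26.0
t14.65 phi 212.45 yaw 31.48 rad 133.5 z 132.8 F [ 4.18 -4.15 -4.97] M [-0.63 -0.45  0.88] T_F 0.77 T_tot 1.65
```

Torque is rising to 1.65. Smaller batches now.

```bash
python3 -m inch '[{"xyz":[0,-0.23,0],"spin":1},{"xyz":[0.01,-0.47,0],"spin":2},{"xyz":[0.02,-0.7,0],"spin":3}]'|tail -1;python3 -c "from h import *;rep()"
python3 -m inch '[{"xyz":[0,-0.23,0],"spin":1},{"xyz":[0.01,-0.47,0],"spin":2},{"xyz":[0.02,-0.7,0],"spin":3}]'|tail -1;python3 -c "from h import *;rep()"
```

```text
width: 25.7
t14.95 phi 209.44 yaw 28.42 rad 133.4 z 132.8 F [ 2.87 -4.79 -4.89] M [-0.63 -0.43  0.89] T_F 0.75 T_tot 1.63
width: 26.0
t15.25 phi 206.43 yaw 25.37 rad 133.4 z 132.8 F [ 3.9  -5.64 -5.14] M [-0.59 -0.44  0.96] T_F 0.90 T_tot 1.86
```

```bash
python3 -m inch '[{"xyz":[0,-0.23,0],"spin":1},{"xyz":[0.01,-0.47,0],"spin":2}]'|tail -1;python3 -c "from h import *;rep()"
```

```text
width: 25.7
t15.45 phi 204.42 yaw 23.32 rad 133.3 z 132.8 F [ 3.42 -4.85 -5.09] M [-0.59 -0.43  0.97] T_F 0.78 T_tot 1.75
```

```bash
python3 -m inch '[{"xyz":[0,-0.23,0],"spin":1},{"xyz":[0.0,-0.47,0],"spin":2}]'|tail -1;python3 -c "from h import *;rep()"
python3 -m inch '[{"xyz":[0,-0.23,0],"spin":1},{"xyz":[0.0,-0.47,0],"spin":2}]'|tail -1;python3 -c "from h import *;rep()"
```

```text
width: 25.9
t15.65 phi 202.43 yaw 21.28 rad 133.3 z 132.8 F [ 4.13 -4.86 -5.92] M [-0.55 -0.53  0.96] T_F 0.81 T_tot 1.76
width: 26.1
t15.85 phi 200.45 yaw 19.23 rad 133.3 z 132.9 F [ 4.3  -4.74 -6.59] M [-0.51 -0.55  0.99] T_F 0.79 T_tot 1.78
```

```bash
python3 -m inch '[{"xyz":[0,-0.23,0],"spin":1},{"xyz":[0.0,-0.47,0],"spin":2}]'|tail -1;python3 -c "from h import *;rep()"
```

```text
width: 25.8
t16.05 phi 198.46 yaw 17.20 rad 133.2 z 132.9 F [ 4.21 -4.48 -6.79] M [-0.53 -0.49  1.02] T_F 0.74 T_tot 1.77
```

```bash
python3 -m inch '[{"xyz":[0,-0.23,0.02],"spin":1},{"xyz":[0.0,-0.47,0.03],"spin":2}]'|tail -1;python3 -c "from h import *;rep()"
python3 -m inch '[{"xyz":[0,-0.23,0],"spin":1},{"xyz":[0.0,-0.47,0],"spin":2}]'|tail -1;python3 -c "from h import *;rep()"
```

```text
width: 25.7
t16.25 phi 196.53 yaw 15.15 rad 133.1 z 132.6 F [ 3.34 -6.99 -4.15] M [-0.66 -0.45  0.92] T_F 1.02 T_tot 1.94
width: 26.0
t16.45 phi 194.59 yaw 13.11 rad 133.1 z 132.7 F [ 3.41 -6.03 -4.94] M [-0.61 -0.5   1.01] T_F 0.89 T_tot 1.91
```

```bash
python3 -m inch '[{"xyz":[0,-0.23,0],"spin":1},{"xyz":[0.0,-0.47,0],"spin":2}]'|tail -1;python3 -c "from h import *;rep()"
```

```text
width: 25.9
t16.65 phi 192.65 yaw 11.07 rad 133.1 z 132.7 F [ 4.17 -5.69 -4.86] M [-0.6  -0.52  1.05] T_F 0.86 T_tot 1.91
```

```bash
python3 -m inch '[{"xyz":[0,-0.23,0],"spin":1},{"xyz":[0.0,-0.47,0],"spin":2}]'|tail -1;python3 -c "from h import *;rep()"
python3 -m inch '[{"xyz":[0,-0.23,0],"spin":1},{"xyz":[0.0,-0.47,0],"spin":2}]'|tail -1;python3 -c "from h import *;rep()"
```

```text
width: 26.0
t16.85 phi 190.69 yaw 9.05 rad 133.0 z 132.8 F [ 3.81 -5.97 -6.41] M [-0.54 -0.5   1.08] T_F 0.87 T_tot 1.95
width: 25.8
t17.05 phi 188.79 yaw 7.01 rad 133.1 z 132.7 F [ 4.15 -6.71 -6.37] M [-0.81 -0.45  0.93] T_F 0.97 T_tot 1.89
```

```bash
python3 -m inch '[{"xyz":[0,-0.23,0],"spin":1},{"xyz":[0.0,-0.47,0],"spin":2}]'|tail -1;python3 -c "from h import *;rep()"
python3 -m inch '[{"xyz":[0,-0.23,0],"spin":1},{"xyz":[0.0,-0.47,0],"spin":2}]'|tail -1;python3 -c "from h import *;rep()"
```

```text
width: 25.9
t17.25 phi 186.91 yaw 4.97 rad 133.1 z 132.7 F [ 3.81 -5.89 -5.49] M [-0.75 -0.45  1.01] T_F 0.84 T_tot 1.85
width: 26.1
t17.45 phi 185.01 yaw 2.96 rad 133.0 z 132.7 F [ 4.19 -6.07 -5.81] M [-0.6  -0.47  1.07] T_F 0.85 T_tot 1.92
```

Run:
```python
from h import *
o=ctrl.get_obs();b=ctrl.get_image('wrist');t=ctrl.get_image('top');np.save('w5.npy',b);np.save('t5.npy',t)
c=cam('wrist',o)
b=b[0:150,180:330][:,:,::-1]
b=cv2.resize(b,(400,400),interpolation=cv2.INTER_CUBIC);t=cv2.resize(t[145:225,228:308][:,:,::-1],(400,400),interpolation=cv2.INTER_CUBIC)
cv2.imwrite('pics/j.png',np.hstack([b,t]))
```

```text
(no output)
```

View pics/j.png

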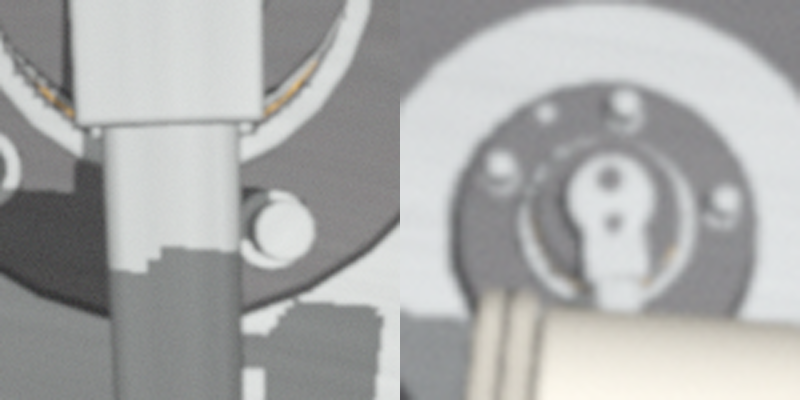

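The right crop shows the head's two dots at (609,178) and (613,222), which is 5° off vertical. That matches the handle's 5°, so the hinge is still straight and the nut is still turning.

```bash
python3 -m inch '[{"xyz":[0,-0.23,0],"spin":1},{"xyz":[0.01,-0.47,0],"spin":2},{"xyz":[0.02,-0.7,0],"spin":3}]'|tail -1;python3 -c "from h import *;rep()"
python3 -m inch '[{"xyz":[0,-0.23,0],"spin":1},{"xyz":[0.01,-0.47,0],"spin":2}]'|tail -1;python3 -c "from h import *;rep()"
```

```text
width: 26.0
t17.85 phi 182.02 yaw -0.06 rad 133.0 z 132.6 F [ 3.32 -6.36 -5.67] M [-0.79 -0.45  1.01] T_F 0.86 T_tot 1.87
width: 26.2
t18.05 phi 180.19 yaw -2.09 rad 133.1 z 132.6 F [ 2.84 -8.68 -4.68] M [-0.95 -0.39  0.96] T_F 1.16 T_tot 2.12
```

```bash
python3 -m inch '[{"xyz":[0,-0.23,0],"spin":1},{"xyz":[0.01,-0.47,0],"spin":2}]'|tail -1;python3 -c "from h import *;rep()"
```

```text
width: 26.2
t18.25 phi 178.31 yaw -4.14 rad 133.0 z 132.5 F [ 3.25 -6.36 -4.24] M [-0.59 -0.42  0.87] T_F 0.83 T_tot 1.70
```

Possible break-over: 2.12 dropped to 1.70. One more small step to confirm.

```bash
python3 -m inch '[{"xyz":[0,-0.23,0],"spin":1},{"xyz":[0.01,-0.47,0],"spin":2}]'|tail -1;python3 -c "from h import *;rep()"
```

```text
width: 26.1
t18.45 phi 176.33 yaw -6.22 rad 133.0 z 132.5 F [ 3.87 -4.23 -4.24] M [-0.29 -0.44  0.77] T_F 0.53 T_tot 1.30
```

```bash
python3 -m inch '[{"xyz":[0,-0.23,0],"spin":1},{"xyz":[0.01,-0.4,0],"spin":1.7}]'|tail -1;python3 -c "from h import *;rep();cv2.imwrite('t6.png',ctrl.get_image('top'))"
python3 -m inch '[{"xyz":[0,0.12,0],"spin":-0.5},{"xyz":[0.0,0.23,0],"spin":-1},{"xyz":[0,0.35,0],"spin":-1.5},{"xyz":[0,0.47,0],"spin":-2}]'|tail -1;python3 -c "from h import *;rep()"
```

```text
width: 25.6
t18.65 phi 174.53 yaw -8.02 rad 132.8 z 132.5 F [ 2.62 -3.   -4.72] M [ 0.   -0.49  0.68] T_F 0.36 T_tot 1.04
width: 26.0
t19.10 phi 176.58 yaw -5.98 rad 132.9 z 132.6 F [ 4.57 -4.05 -6.72] M [-0.21 -0.56  0.8 ] T_F 0.50 T_tot 1.30
```

```bash
python3 -m inch '[{"xyz":[0,0.12,0],"spin":-0.5},{"xyz":[0.0,0.23,0],"spin":-1},{"xyz":[0,0.35,0],"spin":-1.5},{"xyz":[0,0.47,0],"spin":-2},{"xyz":[0,0.58,0],"spin":-2.5}]'|tail -1;python3 -c "from h import *;rep()"
python3 -m inch '[{"xyz":[0,0.06,0],"spin":-0.4},{"xyz":[0.0,0.12,0],"spin":-0.8},{"xyz":[0,0.12,0],"spin":-1}]'|tail -1;python3 -c "from h import *;rep()"
python3 -m inch '[{"xyz":[0,0.06,0],"spin":-0.4},{"xyz":[0.0,0.12,0],"spin":-0.8},{"xyz":[0,0.12,0],"spin":-1}]'|tail -1;python3 -c "from h import *;rep()"
```

```text
width: 26.3
t19.60 phi 179.27 yaw -3.38 rad 133.0 z 132.7 F [ 4.82 -5.57 -6.93] M [-0.52 -0.63  1.05] T_F 0.73 T_tot 1.78
width: 25.6
t19.90 phi 180.08 yaw -2.29 rad 133.0 z 132.7 F [ 4.44 -7.79 -6.05] M [-0.76 -0.49  0.9 ] T_F 1.04 T_tot 1.94
width: 25.8
t20.20 phi 180.86 yaw -1.22 rad 133.0 z 132.8 F [ 3.45 -8.01 -6.24] M [-0.61 -0.51  0.81] T_F 1.07 T_tot 1.88
```

```bash
python3 -m inch '[{"xyz":[0,0.06,0],"spin":-0.3},{"xyz":[0.0,0.12,0],"spin":-0.6},{"xyz":[0,0.16,0],"spin":-0.8}]'|tail -1;python3 -c "from h import *;rep()"
python3 -m inch '[{"xyz":[0,0.06,0],"spin":-0.3},{"xyz":[0.0,0.12,0],"spin":-0.6},{"xyz":[0,0.12,0],"spin":-0.6}]'|tail -1;python3 -c "from h import *;rep()"
```

```text
width: 25.9
t20.50 phi 181.40 yaw -0.43 rad 133.0 z 132.8 F [ 4.75  2.22 -5.19] M [ 0.84 -0.53  0.71] T_F -0.28 T_tot 0.43
width: 26.1
t20.80 phi 181.70 yaw 0.14 rad 133.2 z 132.7 F [ 4.89  3.26 -6.53] M [ 0.73 -0.52  0.48] T_F -0.42 T_tot 0.06
```

Torque on the nut is now about zero. I'll relax the residual side loads before lifting.

```bash
python3 -m inch '[{"xyz":[0.03,-0.03,0],"spin":-0.4},{"xyz":[0.06,-0.06,0],"spin":-0.8},{"xyz":[0.06,-0.06,0],"spin":-0.8}]'|tail -1;python3 -c "from h import *;rep()"
```

```text
width: 26.2
t21.10 phi 181.51 yaw 0.89 rad 133.2 z 132.6 F [ 1.38 -2.47 -5.46] M [-0.36 -0.16 -0.28] T_F 0.33 T_tot 0.06
```

```bash
python3 -m inch '[{"xyz":[0.03,0.03,0],"spin":0.3},{"xyz":[0.03,0.03,-0.1],"spin":0.3},{"xyz":[0.03,0.03,-0.25],"spin":0.3},{"xyz":[0.03,0.03,-0.4],"spin":0.3}]'|tail -1;python3 -c "from h import *;rep()"
```

```text
width: 25.7
t21.50 phi 181.58 yaw 0.62 rad 132.4 z 136.6 F [ 5.61  0.23 -9.88] M [ 0.29 -0.53  0.35] T_F -0.01 T_tot 0.34
```

```bash
python3 -m inch '[{"xyz":[0.05,0,0],"spin":0},{"xyz":[0.1,0,0],"spin":0},{"xyz":[0.1,0,0],"spin":0}]'|tail -1;python3 -c "from h import *;rep()"
```

```text
width: 25.8
t21.80 phi 181.52 yaw 0.63 rad 132.3 z 136.3 F [ 0.31  0.4  -6.11] M [0.2  0.33 0.24] T_F -0.05 T_tot 0.18
```

Side loads are relaxed and only the wrench's weight remains. Lifting.

```bash
python3 -m inch '[{"xyz":[0,0,-0.15],"spin":0},{"xyz":[0,0,-0.3],"spin":0},{"xyz":[0,0,-0.4],"spin":0}]'|tail -1;python3 -c "from h import *;rep()"
```

```text
width: 25.9
t22.10 phi 181.51 yaw 0.64 rad 131.4 z 140.6 F [  5.5   -0.33 -10.81] M [ 0.19 -0.4   0.29] T_F 0.06 T_tot 0.36
```

```bash
python3 -m inch '[{"xyz":[0.05,0,0],"spin":0},{"xyz":[0.05,0,0],"spin":0}]'|tail -1;python3 -c "from h import *;rep();o=ctrl.get_obs();print(o['orientation'],Ro.from_rotvec(o['orientation']).as_matrix()[:,2],ctrl.get_obs()['ft_force'])"
python3 -m inch '[{"xyz":[0.0,0,-0.1],"spin":0},{"xyz":[0.05,0,-0.2],"spin":0},{"xyz":[0.05,0,-0.2],"spin":0}]'|tail -1;python3 -c "from h import *;rep()"
```

```text
width: 26.0
t22.30 phi 181.50 yaw 0.63 rad 131.4 z 140.6 F [ 0.32  0.25 -7.9 ] M [0.19 0.19 0.25] T_F -0.03 T_tot 0.22
[3.13 0.02 0.01] [ 0.   -0.02 -1.  ] [ 0.32  0.25 -7.9 ]
width: 25.9
t22.60 phi 181.49 yaw 0.64 rad 130.9 z 142.6 F [ 2.39  1.4  -8.97] M [0.19 0.01 0.29] T_F -0.18 T_tot 0.12
```

```bash
python3 -m inch '[{"xyz":[0.02,0,-0.15],"spin":0},{"xyz":[0.05,0,-0.3],"spin":0},{"xyz":[0.05,0,-0.45],"spin":0},{"xyz":[0.05,0,-0.45],"spin":0}]'|tail -1;python3 -c "from h import *;rep()"
```

```text
width: 25.8
t23.00 phi 181.48 yaw 0.64 rad 129.6 z 147.6 F [ 6.35  0.51 -9.02] M [ 0.2  -0.35  0.31] T_F -0.04 T_tot 0.26
```

Run:
```python
from h import *
a=ctrl.get_image('side');np.save('s7.npy',a);c=cam('side');print([proj(c,q) for q in ([563,-16,147],[430,-20,166],[290,-22,166])])
cv2.imwrite('pics/k.png',cv2.resize(a[145:265,120:320][:,:,::-1],(800,480),interpolation=cv2.INTER_CUBIC))
```

```text
[array([258.96, 187.87]), array([209.79, 187.27]), array([156.82, 192.17])]
```

View pics/k.png

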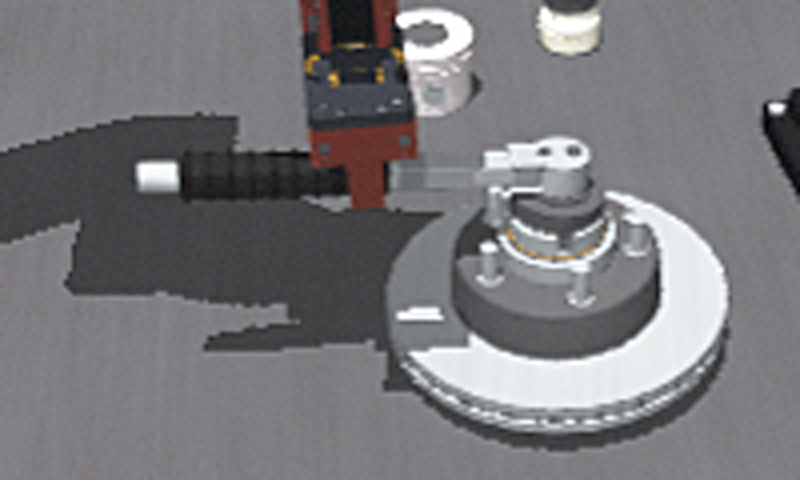

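Run:
```python
from h import *
c=cam('side')
for uv in([120+157/4,145+177/4],[120+260/4,145+176/4],[120+440/4,145+176.5/4],[120+560/4,145+152/4]):
    C,d=ray(c,uv);s=(-19.5-C[1])/d[1];print(C+s*d)
rep()
```

```text
[297.22 -19.5  173.04]
[364.21 -19.5  166.78]
[483.68 -19.5  153.72]
[565.38 -19.5  165.81]
t23.05 phi 181.48 yaw 0.63 rad 129.6 z 147.5 F [ 4.56  1.39 -8.64] M [ 0.18 -0.4   0.31] T_F -0.16 T_tot 0.14
```

The wrench has pitched about 6° nose-down in the rubber, so the lug tips sit back towards -x and rub. I'll relieve x and twist, then lift.

```bash
python3 -m inch '[{"xyz":[0.06,0,0],"spin":-0.3},{"xyz":[0.12,0,0],"spin":-0.5},{"xyz":[0.12,0,0],"spin":-0.5}]'|tail -1;python3 -c "from h import *;rep()"
python3 -m inch '[{"xyz":[0.03,0,-0.1],"spin":0},{"xyz":[0.06,0,-0.2],"spin":0},{"xyz":[0.09,0,-0.3],"spin":0},{"xyz":[0.09,0,-0.3],"spin":0}]'|tail -1;python3 -c "from h import *;rep()"
```

```text
width: 25.9
t23.35 phi 181.54 yaw 1.11 rad 129.5 z 147.3 F [-1.77 -1.42 -6.76] M [-0.31  0.59 -0.1 ] T_F 0.18 T_tot 0.08
width: 25.9
t23.75 phi 181.48 yaw 1.13 rad 128.6 z 150.4 F [ 0.97  0.1  -8.02] M [0.06 0.36 0.1 ] T_F -0.01 T_tot 0.09
```

```bash
python3 -m inch '[{"xyz":[0.02,0,-0.1],"spin":0},{"xyz":[0.04,0,-0.2],"spin":0},{"xyz":[0.06,0,-0.3],"spin":0},{"xyz":[0.06,0,-0.3],"spin":0}]'|tail -1;python3 -c "from h import *;rep()"
python3 -m inch '[{"xyz":[0.02,0,-0.1],"spin":0},{"xyz":[0.04,0,-0.2],"spin":0},{"xyz":[0.06,0,-0.3],"spin":0},{"xyz":[0.06,0,-0.3],"spin":0}]'|tail -1;python3 -c "from h import *;rep()"
```

```text
width: 25.6
t24.15 phi 181.46 yaw 1.13 rad 127.5 z 153.7 F [ 2.57  0.39 -8.53] M [0.07 0.04 0.15] T_F -0.04 T_tot 0.11
width: 25.6
t24.55 phi 181.43 yaw 1.12 rad 127.0 z 156.8 F [ 1.04  0.83 -8.14] M [0.1  0.14 0.11] T_F -0.10 T_tot 0.01
```

```bash
cat >> h.py <<'E'
def pitch(a,y0,u0=140,u1=175,v0=165,v1=205):
    c=cam('side');g=cv2.cvtColor(a,cv2.COLOR_RGB2GRAY)
    m=(g[v0:v1,u0:u1]>190);n,l,st,ce=cv2.connectedComponentsWithStats(m.astype(np.uint8));i=1+np.argmax(st[1:,4])
    cap=ce[i]+[u0,v0]
    C,d=ray(c,cap);s=(y0-C[1])/d[1];P=C+s*d;return st[i,4],cap,P
E
python3 - <<'E'
from h import *
print(pitch(np.load('s7.npy'),-19.5))
a=ctrl.get_image('side');np.save('s8.npy',a);print(pitch(a,-19.5));rep()
E
```

```text
(np.int32(45), array([159., 188.]), array([297.12, -19.5 , 177.18]))
(np.int32(53), array([159.64, 183.17]), array([300.83, -19.5 , 192.59]))
t24.60 phi 181.44 yaw 1.12 rad 127.1 z 156.8 F [ 1.47 -0.28 -7.14] M [0.06 0.14 0.14] T_F 0.04 T_tot 0.18
```

```bash
python3 -m inch '[{"xyz":[0.05,0,0],"spin":-0.2},{"xyz":[0.08,0,0],"spin":-0.2},{"xyz":[0.08,0,0],"spin":-0.2}]'|tail -1;python3 -c "from h import *;rep()"
python3 -m inch '[{"xyz":[0.04,0,-0.1],"spin":0},{"xyz":[0.08,0,-0.2],"spin":0},{"xyz":[0.12,0,-0.3],"spin":0},{"xyz":[0.16,0,-0.4],"spin":0},{"xyz":[0.16,0,-0.4],"spin":0}]'|tail -1;python3 -c "from h import *;rep();print(pitch(ctrl.get_image('side'),-19.5))"
```

```text
width: 25.6
t24.90 phi 181.43 yaw 1.32 rad 126.8 z 156.6 F [-1.07 -0.51 -6.39] M [0.02 0.61 0.  ] T_F 0.06 T_tot 0.06
width: 26.1
t25.40 phi 181.40 yaw 1.32 rad 125.0 z 160.8 F [-2.18 -0.18 -6.61] M [-0.04  0.66  0.07] T_F 0.02 T_tot 0.09
(np.int32(48), array([160.31, 181.94]), array([303.07, -19.5 , 196.35]))
```

It now rises freely at Fz -6.6 N with no further pitching. Continuing clear of the nut.

```bash
python3 -m inch '[{"xyz":[-0.05,0,-0.1],"spin":0},{"xyz":[-0.05,0,-0.2],"spin":0},{"xyz":[-0.05,0,-0.4],"spin":0},{"xyz":[-0.05,0,-0.6],"spin":0},{"xyz":[-0.05,0,-0.6],"spin":0}]'|tail -1;python3 -c "from h import *;rep()"
python3 -m inch '[{"xyz":[0,0,-0.2],"spin":0},{"xyz":[0,0,-0.5],"spin":0},{"xyz":[0,0,-1],"spin":0},{"xyz":[0,0,-1.5],"spin":0},{"xyz":[0,0,-2.5],"spin":0},{"xyz":[0,0,-3.5],"spin":0},{"xyz":[0,0,-4.5],"spin":0},{"xyz":[0,0,-5.5],"spin":0},{"xyz":[0,0,-5.5],"spin":0},{"xyz":[0,0,-5.5],"spin":0}]'|tail -1
python3 - <<'E'
from h import *
rep();a=ctrl.get_image('side');print(pitch(a,-19.5,v0=145));t=ctrl.get_image('top');cv2.imwrite('pics/l.png',np.vstack([cv2.resize(a[115:235,120:320][:,:,::-1],(640,384),interpolation=cv2.INTER_CUBIC),]))
np.save('t9.npy',t)
E
```

```text
width: 25.6
t25.95 phi 181.37 yaw 1.32 rad 125.2 z 167.1 F [-0.31  0.57 -6.66] M [ 0.05  0.39 -0.01] T_F -0.07 T_tot -0.09
width: 26.0
t26.95 phi 180.95 yaw 1.32 rad 125.3 z 222.4 F [-1.34 -0.38 -7.71] M [ 0.04  0.38 -0.01] T_F 0.04 T_tot 0.04
(np.int32(50), array([156.66, 162.02]), array([302.11, -19.5 , 258.82]))
```

View pics/l.png

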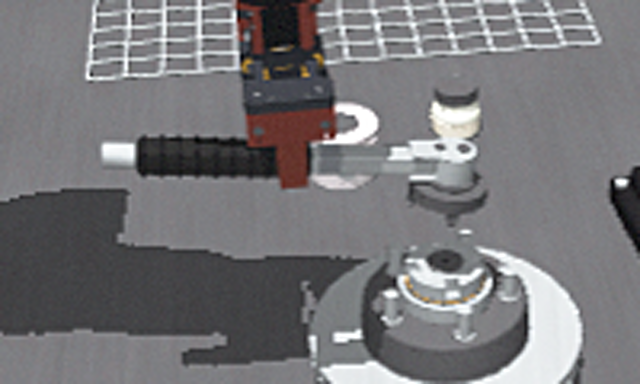

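The wrench is free of the nut, level with the top of this crop at (450,150), still about 8° nose-down in the grip. The piston and jar are untouched. Going to a hover above the case.

Run:
```python
from h import *
o=ctrl.get_obs();print(rel(o,[523.5,-335.7,130]),yaw(o),Ro.from_rotvec(o['orientation']).as_matrix()[:,2])
```

```text
[ 7.84 31.81  9.72] 1.3183054048739662 [ 0.   -0.02 -1.  ]
```

```bash
python3 -m inch '[{"xyz":[0.3,1,0.2],"spin":0},{"xyz":[1,3,0.4],"spin":0},{"xyz":[1.5,6,0.6],"spin":0.3},{"xyz":[2,9,0.9],"spin":0.5},{"xyz":[2.7,12,1.2],"spin":0.8},{"xyz":[3.5,15,1.5],"spin":1},{"xyz":[4.2,18,2],"spin":1.2},{"xyz":[5,21,3],"spin":1.2},{"xyz":[5.8,24,4.5],"spin":1.2},{"xyz":[6.6,27,6],"spin":1.2},{"xyz":[7.2,29.5,7.5],"spin":1.2},{"xyz":[7.7,31.2,9],"spin":1.2},{"xyz":[7.8,31.8,9.7],"spin":1.2},{"xyz":[7.8,31.8,9.7],"spin":1.2},{"xyz":[7.8,31.8,9.7],"spin":1.2},{"xyz":[7.8,31.8,9.7],"spin":1.2}]'
python3 - <<'E'
from h import *
o=ctrl.get_obs();a=ctrl.get_image('wrist');np.save('w6.npy',a);print(o['ee_pos'],yaw(o),Ro.from_rotvec(o['orientation']).as_matrix()[:,2],o['qvel'])
for n in('w4','w6'):
    g=cv2.GaussianBlur(cv2.cvtColor(np.load(n+'.npy'),cv2.COLOR_RGB2GRAY),(3,3),0).astype(float)
    for r in (70,90,110,130,150):
        d=np.diff(g[r,200:300]);print(n,r,200+np.argsort(-abs(d))[:6],g[r,215:290:5].astype(int))
    print(g[190:260:3,250].astype(int))
E
```

```text
t: 28.65
ee_pos: [523.2, -335.0, 130.9]
orientation: [3.125, 0.004, 0.006]
ft_force: [0.1, 0.5, -7.2]
width: 25.5
[ 523.19 -335.03  130.88] 0.15757900984323278 [ 0.   -0.02 -1.  ] [ 0.   -0.01 -0.   -0.   -0.    0.  ]
w4 70 [201 206 205 202 200 210] [141 131  95 139 146 144 143 144 147 146 141 140 116  79 127]
w4 90 [213 214 225 226 275 276] [ 93  79  92 138 146 144 142 144 146 145 140 139 112  80  83]
w4 110 [226 279 275 274 278 227] [143 125  91 137 147 144 142 143 146 144 140 137 105 119 142]
w4 130 [275 225 276 228 229 270] [141 144 134 135 144 143 142 143 145 143 140 135 126 142 144]
w4 150 [275 225 274 226 229 269] [137 139 139 133 143 142 141 143 144 142 138 132 128 141 138]
[141 122 116 116 117 116 115 113 114 115 115 114 113 117 137 139 141 137
  69  36  37  38  40  32]
w6 70 [226 225 273 227 272 274] [ 48  48  67 216 242 243 242 244 247 244 242 231 108  95  95]
w6 90 [226 273 227 225 272 274] [ 44  46  61 215 243 243 244 246 249 245 243 230 104  94  93]
w6 110 [273 227 272 228 226 271] [121 118 118 213 243 243 244 247 250 247 245 230 123 137 145]
w6 130 [227 288 272 228 271 289] [131 134 127 209 243 244 244 249 252 247 246 228 171 210 206]
w6 150 [273 272 274 227 226 271] [ 44  43  47 154 168 203 243 249 253 248 248 227  56  45  42]
[142 142 141 141 139 139 140 139 138 139 138 140 162 166 165 164 119  46
  48  47  48  41  40  46]
```

The tube is centred in the hand to within 0.5 px compared with before. Lowering.

```bash
python3 -m inch '[{"xyz":[0,0.06,1],"spin":0},{"xyz":[0,0.06,3],"spin":0},{"xyz":[0,0.06,4.5],"spin":0},{"xyz":[0,0.06,5.5],"spin":0},{"xyz":[0,0.06,6.3],"spin":0},{"xyz":[0.03,0.06,6.8],"spin":0},{"xyz":[0.03,0.06,6.8],"spin":0},{"xyz":[0.03,0.06,6.8],"spin":0}]'
python3 -m inch '[{"xyz":[0,0,0.15],"spin":0},{"xyz":[0,0,0.3],"spin":0},{"xyz":[0,0,0.45],"spin":0},{"xyz":[0,0,0.6],"spin":0},{"xyz":[0,0,0.6],"spin":0}]'; python3 -c "from h import *;rep();print(ctrl.get_obs()['ee_pos'])"
```

```text
t: 29.5
ee_pos: [524.2, -337.0, 63.4]
orientation: [3.125, 0.004, 0.007]
ft_force: [0.5, 0.8, -6.5]
width: 25.6
t: 30.0
ee_pos: [524.1, -337.0, 57.1]
orientation: [3.125, 0.005, 0.007]
ft_force: [-0.2, 1.1, -6.5]
width: 25.9
t30.00 phi 263.04 yaw 0.17 rad 323.5 z 57.1 F [-0.23  1.12 -6.5 ] M [ 0.03  0.49 -0.03] T_F -0.12 T_tot -0.15
[ 524.1  -336.98   57.14]
```

```bash
python3 -m inch '[{"xyz":[0,-0.06,0.1],"spin":0},{"xyz":[0,-0.12,0.2],"spin":0},{"xyz":[0,-0.13,0.3],"spin":0},{"xyz":[0,-0.13,0.4],"spin":0},{"xyz":[0,-0.13,0.4],"spin":0}]'|tail -1; python3 -c "from h import *;rep();print(ctrl.get_obs()['ee_pos'])"
python3 -m inch '[{"xyz":[0,0,0.1],"spin":0},{"xyz":[0,0,0.2],"spin":0},{"xyz":[0,-0.01,0.3],"spin":0},{"xyz":[0,-0.01,0.3],"spin":0}]'|tail -1; python3 -c "from h import *;rep();print(ctrl.get_obs()['ee_pos'])"
```

```text
width: 25.8
t30.50 phi 263.02 yaw 0.17 rad 322.2 z 53.2 F [-1.03  0.4  -5.51] M [0.1  0.35 0.08] T_F -0.34 T_tot -0.27
[ 524.14 -335.72   53.2 ]
width: 25.7
t30.90 phi 262.97 yaw 0.17 rad 322.3 z 51.0 F [-4.67  1.8   3.29] M [0.25 0.71 0.1 ] T_F -1.56 T_tot -1.47
[ 523.83 -335.82   50.96]
```

```bash
python3 -m inch '[{"xyz":[0,0,0.1],"spin":0},{"xyz":[0,0,0.2],"spin":0},{"xyz":[0,-0.01,0.25],"spin":0},{"xyz":[0,-0.01,0.25],"spin":0}]'|tail -1; python3 -c "from h import *;rep();print(ctrl.get_obs()['ee_pos'],pitch(ctrl.get_image('side'),-335,u0=165,u1=220,v0=270,v1=330))"
```

```text
width: 25.7
t31.30 phi 262.92 yaw 0.17 rad 322.4 z 49.3 F [-6.11  1.92  3.58] M [0.35 0.7  0.16] T_F -2.03 T_tot -1.87
[ 523.54 -335.86   49.3 ] (np.int32(79), array([200.97, 304.03]), array([ 387.66, -335.  ,   77.47]))
```

It's levelling in the grip at about 10 N. Continuing down.

```bash
python3 -m inch '[{"xyz":[0.02,0,0.1],"spin":0},{"xyz":[0.03,0,0.2],"spin":0},{"xyz":[0.04,-0.01,0.3],"spin":0},{"xyz":[0.04,-0.01,0.3],"spin":0}]'|tail -1; python3 -c "from h import *;rep();print(ctrl.get_obs()['ee_pos'],pitch(ctrl.get_image('side'),-335,u0=165,u1=220,v0=270,v1=330))"
python3 -m inch '[{"xyz":[0.02,0,0.1],"spin":0},{"xyz":[0.03,0,0.2],"spin":0},{"xyz":[0.03,-0.01,0.2],"spin":0}]'|tail -1; python3 -c "from h import *;rep();print(ctrl.get_obs()['ee_pos'],pitch(ctrl.get_image('side'),-335,u0=165,u1=220,v0=270,v1=330)); print(pitch(np.load('side0.npy'),-335,u0=165,u1=220,v0=270,v1=330))"
```

```text
width: 25.9
t31.75 phi 262.91 yaw 0.17 rad 322.5 z 47.0 F [-5.29  1.45  3.93] M [0.23 0.81 0.04] T_F -1.75 T_tot -1.71
[ 523.48 -335.96   47.03] (np.int32(80), array([200.65, 306.05]), array([ 386.38, -335.  ,   70.57]))
width: 25.7
t32.10 phi 262.87 yaw 0.17 rad 322.6 z 45.8 F [-5.99  0.83  4.22] M [0.28 0.79 0.11] T_F -1.95 T_tot -1.84
[ 523.28 -335.99   45.79] (np.int32(77), array([200.65, 307.21]), array([ 386.05, -335.  ,   66.54]))
(np.int32(77), array([201.04, 308.27]), array([ 386.61, -335.  ,   62.66]))
```

```bash
python3 -m inch '[{"xyz":[0.03,-0.02,0.1],"spin":0},{"xyz":[0.05,-0.02,0.18],"spin":0},{"xyz":[0.05,-0.02,0.22],"spin":0},{"xyz":[0.05,-0.02,0.22],"spin":0}]'|tail -1; python3 -c "from h import *;rep();print(ctrl.get_obs()['ee_pos'],pitch(ctrl.get_image('side'),-335,u0=165,u1=220,v0=270,v1=330))"
```

```text
width: 25.9
t32.55 phi 262.87 yaw 0.17 rad 322.6 z 44.5 F [-7.42  1.89  4.21] M [0.29 0.9  0.05] T_F -2.45 T_tot -2.40
[ 523.25 -335.99   44.46] (np.int32(79), array([200.63, 308.57]), array([ 385.62, -335.  ,   61.77]))
```

Level to within noise and at rest height. I'll relieve x, then open.

```bash
python3 -m inch '[{"xyz":[-0.06,0,-0.03],"spin":0},{"xyz":[-0.06,0,-0.03],"spin":0}]'|tail -1; python3 -c "from h import *;rep()"
python3 -m inch '[{"xyz":[0,0,0],"spin":0},{"xyz":[0,0,0],"spin":0},{"xyz":[0,0,0],"spin":0},{"xyz":[0,0,0],"spin":0},{"xyz":[0,0,0],"spin":0},{"xyz":[0,0,0],"spin":0},{"xyz":[0,0,0],"spin":0}]' 0|tail -2
python3 -m inch '[{"xyz":[0,0,-1],"spin":0},{"xyz":[0,0,-3],"spin":0},{"xyz":[0,0,-6],"spin":0},{"xyz":[0,0,-10],"spin":0},{"xyz":[0,0,-14],"spin":0},{"xyz":[0,0,-17],"spin":0},{"xyz":[0,0,-17],"spin":0},{"xyz":[0,0,-17],"spin":0}]'
python3 - <<'E'
from h import *
o=ctrl.get_obs();c=cam('wrist',o);a=ctrl.get_image('wrist');s=ctrl.get_image('side');t=ctrl.get_image('top');np.save('w7.npy',a);np.save('t10.npy',t)
print(pitch(s,-335,u0=165,u1=220,v0=270,v1=330))
S=2.5;W,H=400,600
m=np.array([[proj(c,[590-(v-H/2)/S,-338-(u-W/2)/S,60]) for u in range(W)] for v in range(H)],np.float32)
r=np.minimum(cv2.remap(a,m[...,0],m[...,1],cv2.INTER_CUBIC)[:,:,::-1]*1.3,255).astype(np.uint8)
q=cv2.resize(s[140:350,150:350][:,:,::-1],(400,420),interpolation=cv2.INTER_CUBIC)
z=np.zeros((600,400,3),np.uint8);z[:420]=q;z[425:600,:]=cv2.resize(t[100:260,70:430][:,:,::-1],(400,175))
cv2.imwrite('pics/m.png',np.hstack([r,z]))
E
```

```text
width: 25.9
t32.80 phi 262.78 yaw 0.16 rad 322.8 z 44.8 F [-0.17 -0.84 -4.33] M [-0.03  0.45 -0.01] T_F -0.02 T_tot -0.03
ft_force: [0.3, -0.5, 0.0]
width: 78.3
t: 34.3
ee_pos: [522.5, -333.3, 215.9]
orientation: [3.123, 0.004, 0.006]
ft_force: [-0.9, 0.1, 0.7]
width: 87.6
(np.int32(78), array([200.15, 308.86]), array([ 384.47, -335.  ,   60.93]))
```

View pics/m.png

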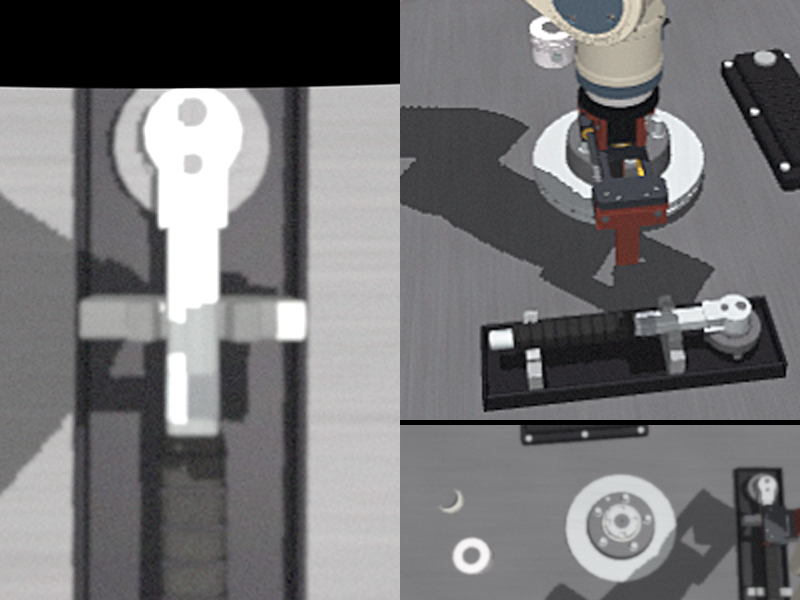

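The wrench lies straight in both saddles. In the rectified view, head to saddle is 188 px against 189 before, so within about 1 mm. The piston and jar are where they were, and the arm is clear. Handing in.

```bash
python3 -c "
from workcell import ctrl
print(ctrl.close_job())"
```

```text
the job is handed in; nothing more can be done
None
```

The nut is tightened to break-over, the wrench is back in its two saddles, and I handed the job in at about 34 s of the 72 s allowed.

- **Seating:** the lugs slid down into the slots with no contact force until the shoulder landed. The tool was then about 0.3 mm below where I expected it to be home.
- **Tightening:** I turned the nut clockwise by about 67°. The torque rose from 1.25 to about 2.1 N m, then fell to 1.0 N m over the last few degrees, and it rose again as I came back. That is the hinge breaking over; I put its angle at about 0.1 rad, well short of the 0.30 stop.
- **Easing back:** I brought the handle back until the torque on the nut read about zero. The readings never showed an anticlockwise torque near 0.5 N m on the nut.
- **Lift-off (not fully clean):** the lugs rubbed in the slots with about 3–4 N vertically and up to 6 N sideways. The wrench pitched about 8° nose-down in the grip, so I relieved the side load step by step until it rose freely.
- **Laying back:** the wrench levelled itself against the case, with about 10 N showing at the wrist.
- **Last checks:** the wrist picture shows it straight in both saddles, within about 1 mm of where it lay. The side camera put its end cap about 2 mm off, which is near its calibration error. The piston and jar look untouched, and the gripper was open and clear.

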